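# Route the air to the hose coupling, then open the supply

## Robot

A 6-joint arm with a two-finger parallel gripper is mounted at the origin on the work surface. World frame = base frame: x ahead of the robot, y to its left, z up, the work surface at z = 0. Lengths are in m, angles in rad, forces in N, time in s.
With the tool pointing down it reaches from about 0.4 to 0.925 m from the base axis. Payload 12.5 kg.
Tool frame: the origin (TCP) lies on the mounting face of the last link; the fingertips stand env.nose_length ahead of it and the grasp point (between the pads) lies 171 mm ahead of it (env.nose_length is the distance from the TCP to the fingertips, in m); z points along the fingers, y is the line along which they close (so a half turn about z gives the same grasp; the last joint's range is limited). The gripper opens to 95 mm and grips with 3 to 60 N. Pads are 20 mm wide; open, the fingers measure 119 mm over their backs; the gripper's body (75 mm by 180 mm) begins 59 mm behind the grasp point.
Start: joints at [1.151, 0.491, 1.559, -0, 1.092, -0.106], TCP at [0.193, 0.594, 0.405] pointing down, gripper open.
Joint ranges: [-3.1, 3.1], [-0.84, 2.19], [0.05, 2.79], [-1.13, 4.28], [0.06, 2.93], [-2.69, 2.69]. Speed limits (rad/s): [2.22, 2.22, 2.79, 3.14, 3.14, 3.14].

## Interface

Orientations are given as a unit quaternion [w, x, y, z].
In Python, from plant import env gives the robot as it stands. The module is installed in compiled form; this text tells all that it offers.
- The arm moves only by the shell command python3 -m handwheel 'ROWS' [FORCE]. ROWS is JSON, a list of rows, each a list of 3 entries, a list of its own where there are three numbers: the closure, from -1 (fully open) to 1 (shut), then the shift along the tool's x, y, z in mm, then the turn, a rotation vector about the tool's x, y, z in degrees. A call has 1 to 12 rows; each row shifts and turns the commanded pose from where the row before left it, along the tool's axes as they then stand; what a row does not reach is not made up. A row lasts 1/10 s, in which the tool goes at most 50 mm and 8.59 degrees, less where a joint would pass 70% of its speed; a pose out of reach is approached as far as the arm can. A call is refused whole if a number of a shift passes 50 or a number of a turn 8.59, either way. A call with a gripper value outside its range is refused whole. The fingers move at their own pace and stop on an object; FORCE is the grip in N (left out, the last holds). Time passes only in rows, so rows that do not move let the fingers close. It gives the time, the measured TCP pose, the force, the opening and the grip force at its end, in the units of the state.
- env.get_state(): the state, without advancing time (a new reading comes with each control period).
- env.get_image(name): name is "scene" or "top" or "wrist"; returns a dict with "img" (480x640x3 uint8, red, green, blue), "fov_y" (degrees; the focal length in pixels is half the picture's height over the tangent of half this angle, whatever the lens; pixels are square), "cx", "cy" (the principal point, pixels), "world_from_camera" (4x4, takes a point from camera to world coordinates); the wrist camera has in their place "T_tool_cam" (4x4, takes a point from camera to tool coordinates, whose origin is the TCP and whose axes are the flange's). Camera axes: x right, y up, looking along -z (the intrinsics and any distortion apply to the point x, -y, -z); pixel columns grow to the right and rows downward; lengths in m; the calibration is good to about 2 mm. A picture is of the moment at which its call begins: read the wrist's pose just before it. There is no depth.
- env.close_job(): hands the job in; it is judged then, once.
The state is a dict: "clock": time; "qpos": joint angles; "joint_velocities": joint speeds; "effort": joint torques, N m; "tcp_pos": TCP position; "tcp_rot": TCP orientation; "wrist_force": force on the tool from outside, world axes, zero at the start; "torque": the same for the moment, N m; "finger_gap": opening from 0.0 (shut) to 1.0 (fully open); "grasp_force": force on a finger pad.
Only numpy, scipy, OpenCV 4.12 (cv2) and the standard library are available. Lean on these libraries where they do the work, as an engineer would, in place of code of your own. Each camera call takes 0.05 s, during which the arm holds its last target. There are 200 camera calls.

## Task

On the air board, push the steel selector arm round with a fingertip until it points straight at the one outlet that carries the tall ribbed hose coupling (the other three outlets are closed by low round caps). Then push the lever of the supply valve clockwise until it is fully open, in line with the pipe; do not open the valve before the selector is set. Only push, never grip or pinch either arm, leave the oil bottle, the screwdriver and the socket where they are, and finish clear of everything.

Things in the scene. Friction and masses are not known exactly. Their poses are not given: they have to be found in the camera images.
- board: fixed aluminium plate of the air distributor, 240 x 500 x 12 mm. Origin on the bench, z up, x away from the robot at yaw 0; it spans x -90 to 150, y -250 to 250 mm. At x 0, y 110 stands the selector's drum (radius 50, top 57 mm above the bench), at x 0, y -140 the supply valve; the supply pipe runs along y and leaves towards -y. Place and yaw change
- selector_hub (a point): point on the selector's vertical turning axis at mid-height of its arm, 69 mm above the bench; axes as the board's. The hub is 15 mm in radius and reaches 18 mm above this point
- selector_tip (a point): on the selector arm's centre line, 100 mm from its axis, 69 mm above the bench, x outwards along the arm, z up. The arm is a plain steel pointer 22 mm wide, its bevelled nose ends 118 mm from the axis; its flanks reach from 61 to 77 mm above the bench, a 6 mm wide middle rib to 81 mm. Free room under it beyond the drum
- selector (a joint): selector arm's angle, rad: 0 points along the board's +x, positive is counter-clockwise from above; stops at -1.9 and 1.9. Held by friction (about 0.1 N m, 1 to 2 N at 80 mm), no spring: stays where it is left. The outlets stand at -1.5, -0.75, 0.75 and 1.5; it starts between -0.3 and 0.3
- coupling: the outlet with the hose coupling: an upright brass fitting 28 mm in diameter below, with a slender ribbed hose tail above, 90 mm tall, fixed on the board 140 mm from the selector's axis; origin at its foot, 12 mm above the bench. Which of the four outlet places it takes changes
- cap1: a closed outlet: the same brass foot with a low round cap 34 mm in diameter, 48 mm tall in all, fixed 140 mm from the selector's axis; origin at its foot, 12 mm above the bench
- cap2: a closed outlet like cap1
- cap3: a closed outlet like cap1
- valve_hub (a point): point on the supply valve's vertical turning axis at mid-height of its lever, 72 mm above the bench; axes as the board's. The hub is 15 mm in radius and reaches 18 mm above this point
- valve_tip (a point): outer end of the valve lever's centre line, 120 mm from its axis, 72 mm above the bench, x outwards along the lever, z up. The lever is a straight steel bar 22 mm wide, flanks from 64 to 80 mm above the bench, a 6 mm wide middle rib to 84 mm. The brass valve body under it is 36 x 56 mm, top 52 mm above the bench; the pipe beyond it is at most 50 mm high
- valve (a joint): valve lever's angle, rad: 0 closed (lever along the board's +x, across the pipe); turns clockwise from above to -1.571, fully open at a stop (lever along the board's -y, in line with the pipe, away from the selector). Held by friction (about 0.2 N m, 2 to 3 N at 90 mm), no spring: stays where it is left. Starts between -0.2 and 0
- oil: small loose grey oil bottle with black cap, 48 mm in diameter, 105 mm tall, upright on the bench behind the board; origin at its underside. To be left alone
- driver: loose screwdriver 180 mm long lying on the bench on the robot's side of the board; x along it. To be left alone
- socket: loose steel socket, a cylinder 26 mm in diameter and 40 mm tall, standing on the board between selector and valve; origin at its underside. To be left alone

How it is judged:
By the outcome, as a careful person would: the job done as asked, in the order asked, and still so for the second after the job is handed in, with the robot touching nothing.
It also fails if it takes over 58 s, if anything falls off the work surface, if the arm or the gripper's body presses on something with over 40 N, if the wrist force passes 120 N, or if a joint passes its speed limit or range.

## Working session

There is one attempt and no reset: what is moved stays moved. The work goes in short steps, Python scripts to look and compute and a shell command to move; the robot and the scene stay as the last step left them, time stands still between calls to the robot, and variables do not carry over. Pictures are saved under pics/ and viewed, at most 10 in all, crops included, and the job is handed in when it is done.

```bash
mkdir -p pics
cat > h.py <<'E'
import numpy as np,cv2
from plant import env
def cap(n,f):
    d=env.get_image(n); cv2.imwrite('pics/'+f,d['img'][:,:,::-1]); return d
E
python3 - <<'E'
from h import *
import pickle
for n in ('top','scene'):
    d=cap(n,n+'0.png'); pickle.dump(d,open(n+'.pkl','wb'))
    print({k:v for k,v in d.items() if k!='img'})
print(env.get_state(),env.nose_length)
E
```

```text
{'fov_y': 45.47343582331118, 'cx': 311.8817944999654, 'cy': 246.36222600194407, 'world_from_camera': array([[ 0.08106588,  0.97665719, -0.19891973,  0.38208377],
       [-0.99670319,  0.08010073, -0.01290804,  0.06561056],
       [ 0.00332688,  0.19931034,  0.97993077,  0.90471255],
       [ 0.        ,  0.        ,  0.        ,  1.        ]])}
{'fov_y': 51.51142210069289, 'cx': 328.6326006091381, 'cy': 236.90036377697547, 'world_from_camera': array([[ 0.66179609, -0.51393388,  0.54580023,  0.97373012],
       [ 0.74960873,  0.46394676, -0.47205947, -0.29058187],
       [-0.01061489,  0.72154374,  0.69228748,  0.60901596],
       [ 0.        ,  0.        ,  0.        ,  1.        ]])}
{'clock': 0.1, 'qpos': array([ 1.15140482e+00,  4.91465377e-01,  1.55935895e+00, -4.95324477e-06,
        1.09170610e+00, -1.05605593e-01]), 'joint_velocities': array([-0.00011061, -0.00085795, -0.00141018,  0.00057169, -0.00160306,
       -0.00011429]), 'effort': array([ 3.03802823e-03, -6.13622761e+01, -2.58608150e+01,  6.93789613e-02,
        4.70327795e-02, -7.33386992e-05]), 'tcp_pos': array([0.19288546, 0.59446517, 0.40425135]), 'tcp_rot': array([-1.19551307e-04,  1.56248938e-01,  9.87717596e-01, -4.53394467e-04]), 'wrist_force': array([-0.4435805 ,  0.21574705,  0.62794359]), 'torque': array([ 0.0347621 ,  0.00375946, -0.01746013]), 'grasp_force': 0.0, 'finger_gap': 1.0010631969553605} 0.1901
```

View pics/top0.png

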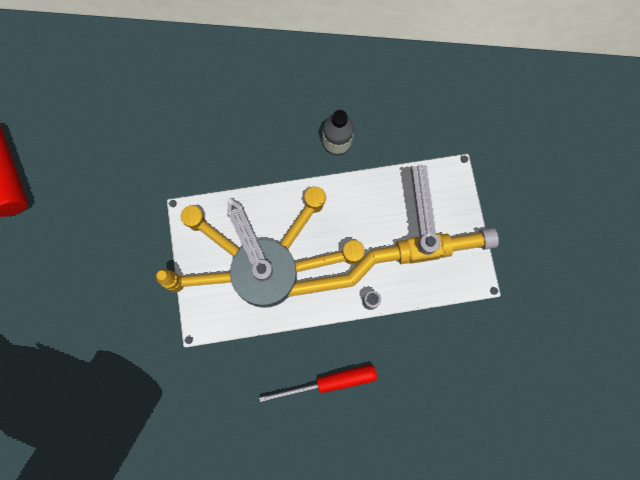

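View pics/scene0.png

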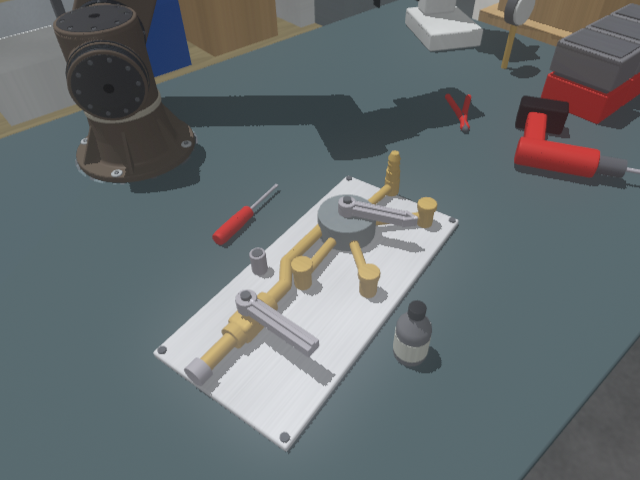

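The top view shows the coupling at (168,280), the left-hand outlet (+1.5). The selector nose is at (233,201) with its hub at (261,268). The valve lever runs from (430,243) to (419,167), close to closed. The socket is at (372,299), the bottle at (338,135) and the screwdriver below the board.

```bash
cat >> h.py <<'E'
def ray(d,u,v,z):
    f=240/np.tan(np.radians(d['fov_y']/2)); T=d['world_from_camera']
    r=T[:3,:3]@np.array([(u-d['cx'])/f,-(v-d['cy'])/f,-1]); o=T[:3,3]
    return (o+r*(z-o[2])/r[2])[:2]
E
python3 - <<'E'
from h import *
import pickle
d=pickle.load(open('top.pkl','rb'))
B=np.array([[.15,.25],[.15,-.25],[-.09,-.25],[-.09,.25],[0,.11],[0,-.14]])
px=[(168,199,.012),(470,155,.012),(499,296,.012),(185,346,.012),(261,268,.087),(430,243,.09)]
W=np.array([ray(d,*p) for p in px])
b=B-B.mean(0);w=W-W.mean(0)
yaw=np.arctan2((b[:,0]*w[:,1]-b[:,1]*w[:,0]).sum(),(b*w).sum())
R=np.array([[np.cos(yaw),-np.sin(yaw)],[np.sin(yaw),np.cos(yaw)]])
t=W.mean(0)-R@B.mean(0)
print('board',t,yaw,'res mm',((W-(B@R.T+t))*1000).round(1))
np.save('board.npy',[*t,yaw])
for n,u,v,z in [('selnose',233,201,.069),('valtip',419,167,.08),('socket',372,299,.052),('coup foot',172,283,.04),('coup top',162,275,.102),('oilcap',340,117,.105),('cap.75',192,216,.06)]:
    p=ray(d,u,v,z); print(n,p.round(4),'board',(R.T@(p-t)).round(4))
hs=R@[0,.11]+t;hv=R@[0,-.14]+t
print('hubs',hs,hv)
for n,h,q in [('sel',W[4],ray(d,233,201,.070)),('val',W[5],ray(d,419,167,.08))]:
    e=q-h; print(n,np.arctan2(e[1],e[0])-yaw,np.hypot(*e))
s=env.get_state()
from scipy.spatial.transform import Rotation as Ro
q=s['tcp_rot'];print(Ro.from_quat(q[[1,2,3,0]]).as_matrix().round(3))
E
```

```text
board [0.53545265 0.03965507] 0.23401129773075577 res mm [[-1.2 -2.1]
 [-1.8 -0.8]
 [ 2.4  3.5]
 [ 1.9 -3.1]
 [ 0.3  0.4]
 [-1.4  2.1]]
selnose [0.6118 0.2012] board [0.1117 0.1395]
valtip [ 0.6849 -0.0751] board [ 0.1187 -0.1463]
socket [ 0.4826 -0.0191] board [-0.065  -0.0449]
coup foot [0.4836 0.2843] board [0.0063 0.25  ]
coup top [0.4865 0.2842] board [0.0091 0.2492]
oilcap [0.7444 0.0503] board [ 0.2057 -0.0381]
cap.75 [0.5856 0.2622] board [0.1004 0.2049]
hubs [0.5099457  0.14665692] [ 0.56791604 -0.0965291 ]
sel 0.25570745707134124 0.11473224432984977
val -0.07207423503680763 0.11997190206507395
[[-0.951  0.309 -0.   ]
 [ 0.309  0.951 -0.001]
 [ 0.    -0.001 -1.   ]]
```

```bash
cat >> h.py <<'E'
bx,by,yaw=np.load('board.npy'); c,s_=np.cos(yaw),np.sin(yaw)
HUB={'s':np.array([bx-s_*.11,by+c*.11]),'v':np.array([bx+s_*.14,by-c*.14])}
def where(k):
    "tool in hub frame: radius/tangential given board-angle th, and yaw of tool y"
    s=env.get_state(); w,x,y,z=s['tcp_rot']; psi=np.arctan2(1-2*(x*x+z*z),2*(x*y-w*z))
    return s,s['tcp_pos'],psi
def go(k,th,a,b,z):
    "shift (mm, in present tool axes) and turn (deg about tool z) to hub-polar a,b for arm angle th"
    s,p,psi=where(k); A=th+yaw; e=np.array([np.cos(A),np.sin(A)]); n=np.array([-e[1],e[0]])
    d=np.append(HUB[k]+a*e+b*n,z+env.nose_length)-p
    cy,sy=np.cos(psi),np.sin(psi); r=p[:2]-HUB[k]
    print('t',s['clock'].round(2),'now a,b',(r@e*1e3).round(1),(r@n*1e3).round(1),'tip z',((p[2]-env.nose_length)*1e3).round(1),'F',s['wrist_force'].round(1),'gap',round(s['finger_gap'],2))
    print('shift',(1e3*np.array([-sy*d[0]+cy*d[1],cy*d[0]+sy*d[1],-d[2]])).round(1),'turn z',np.degrees(psi-A).round(2))
E
python3 -m handwheel '[[1,[-26,-15,5],[0,0,0]],[1,[-26,-15,5],[0,0,0]],[1,[-26,-15,5],[0,0,0]],[1,[-26,-15,5],[0,0,0]],[1,[-26,-15,5],[0,0,0]],[1,[-26,-15,5],[0,0,0]],[1,[-26,-15,5],[0,0,0]],[1,[-26,-15,5],[0,0,0]],[1,[-26,-15,5],[0,0,0]],[1,[-26,-15,5],[0,0,0]]]' 10
python3 -m handwheel '[[1,[-26,-15,5],[0,0,0]],[1,[-26,-15,5],[0,0,0]],[1,[-26,-15,5],[0,0,0]],[1,[-26,-15,5],[0,0,0]],[1,[-26,-15,5],[0,0,0]],[1,[-26,-15,5],[0,0,0]],[1,[-26,-15,5],[0,0,0]],[1,[-26,-15,5],[0,0,0]],[1,[-26,-15,5],[0,0,0]],[1,[-26,-15,5],[0,0,0]]]'
python3 -m handwheel '[[1,[0,0,0],[0,0,7.5]],[1,[0,0,0],[0,0,7.5]],[1,[0,0,0],[0,0,7.5]],[1,[0,0,0],[0,0,7.5]],[1,[0,0,0],[0,0,7.5]],[1,[0,0,0],[0,0,7]],[1,[0,0,0],[0,0,0]]]'
python3 -c "
from h import *
go('s',.256,.082,-.045,.11)"
```

```text
clock: 1.1
tcp_pos: [0.3946, 0.3706, 0.3544]
tcp_rot: [-0.0, 0.156, 0.988, -0.0]
wrist_force: [0.2, 0.5, 0.6]
finger_gap: 0.217
grasp_force: 0.0
clock: 2.1
tcp_pos: [0.5956, 0.1476, 0.3042]
tcp_rot: [-0.0, 0.156, 0.988, -0.0]
wrist_force: [-0.3, 0.5, -0.3]
finger_gap: 0.002
grasp_force: 0.0
clock: 2.8
tcp_pos: [0.5949, 0.1486, 0.3044]
tcp_rot: [-0.0, 0.519, 0.855, -0.0]
wrist_force: [0.1, -0.2, -1.0]
finger_gap: 0.006
grasp_force: 0.0Traceback (most recent call last):
  File "<string>", line 3, in <module>
    go('s',.256,.082,-.045,.11)
    ~~^^^^^^^^^^^^^^^^^^^^^^^^^
  File "h.py", line 20, in go
    print('t',s['clock'].round(2),'now a,b',(r@e*1e3).round(1),(r@n*1e3).round(1),'tip z',((p[2]-env.nose_length)*1e3).round(1),'F',s['wrist_force'].round(1),'gap',round(s['finger_gap'],2))
              ^^^^^^^^^^^^^^^^
AttributeError: 'float' object has no attribute 'round'
```

Close to the approach point, so I'll take a wrist view here to check the selector.

```bash
sed -i "s/s\['clock'\].round(2)/round(s['clock'],2)/" h.py
python3 -c "
from h import *
go('s',.256,.082,-.045,.064)
d=cap('wrist','w1.png')"
```

```text
t 2.8 now a,b 75.9 -38.2 tip z 114.3 F [ 0.1 -0.2 -1. ] gap 0.01
shift [-6.7  6.2 50.3] turn z -0.66
```

View pics/w1.png

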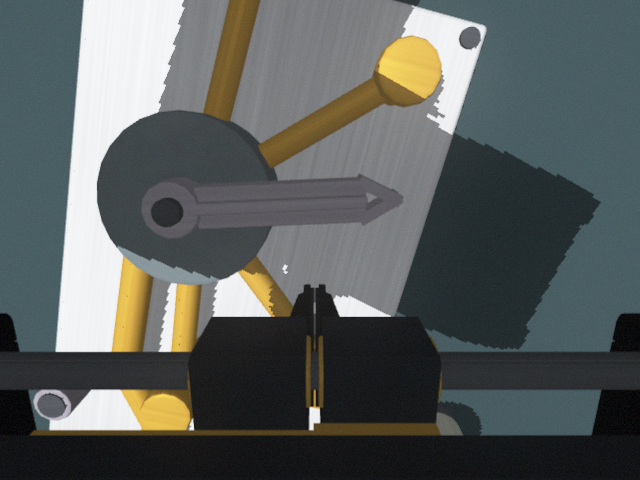

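The closed fingertips at (315,290) are clear of the arm's flank (arm from (166,210) to (400,197)). Going down beside it, then making contact and pushing 60° of the 71° around the hub.

```bash
python3 -m handwheel '[[1,[-7,6,10],[0,0,-0.7]],[1,[0,0,20],[0,0,0]],[1,[0,0,20],[0,0,0]],[1,[0,0,0],[0,0,0]],[1,[8,0,0],[0,0,0]],[1,[8,0,0],[0,0,0]],[1,[8,0,0],[0,0,0]],[1,[0,0,0],[0,0,0]]]'
python3 -c "
from h import *
go('s',.256,.082,-.021,.064)"
python3 -m handwheel '[[1,[8.7,1.75,0],[0,0,-6]],[1,[8.7,1.75,0],[0,0,-6]],[1,[8.7,1.75,0],[0,0,-6]],[1,[8.7,1.75,0],[0,0,-6]],[1,[8.7,1.75,0],[0,0,-6]],[1,[8.7,1.75,0],[0,0,-6]],[1,[8.7,1.75,0],[0,0,-6]],[1,[8.7,1.75,0],[0,0,-6]],[1,[8.7,1.75,0],[0,0,-6]],[1,[8.7,1.75,0],[0,0,-6]],[1,[0,0,0],[0,0,0]]]'
python3 -c "
from h import *
go('s',.256+np.radians(60),.082,-.021,.064)
cap('wrist','w2.png')"
```

```text
clock: 3.65
tcp_pos: [0.5916, 0.1676, 0.2555]
tcp_rot: [0.0, 0.513, 0.859, 0.0]
wrist_force: [0.6, -0.3, 0.6]
finger_gap: 0.007
grasp_force: 0.0
t 3.65 now a,b 81.9 -20.0 tip z 65.4 F [ 0.6 -0.3  0.6] gap 0.01
shift [-1.   0.1  1.4] turn z 0.24
clock: 4.75
tcp_pos: [0.5329, 0.2279, 0.2553]
tcp_rot: [0.0, 0.014, 1.0, 0.0]
wrist_force: [-0.7, -0.7, -0.1]
finger_gap: 0.003
grasp_force: 0.0
t 4.75 now a,b 81.9 -20.2 tip z 65.2 F [-0.7 -0.7 -0.1] gap 0.0
shift [-0.8  0.1  1.2] turn z 0.29
```

View pics/w2.png

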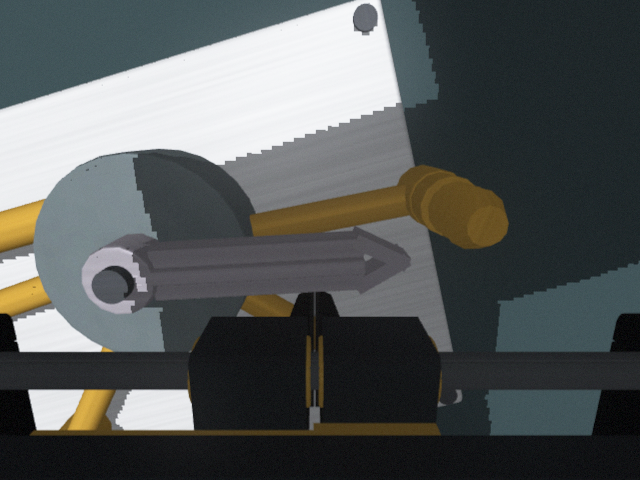

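The arm followed: hub top at (112,285), nose at (410,262), coupling top at (487,227). Measuring the arm's angle from this view.

```bash
cat >> h.py <<'E'
from scipy.spatial.transform import Rotation as Ro
def wray(pts):
    s=env.get_state(); d=env.get_image('wrist'); T=np.eye(4); q=s['tcp_rot']
    T[:3,:3]=Ro.from_quat(q[[1,2,3,0]]).as_matrix(); T[:3,3]=s['tcp_pos']
    d['world_from_camera']=T@d['T_tool_cam']
    return np.array([ray(d,*p) for p in pts])
def ang(h,p): e=p-h; return round(float(np.arctan2(e[1],e[0])-yaw),4),round(float(np.hypot(*e)),4)
E
python3 -c "
from h import *
W=wray([(112,285,.087),(410,262,.069),(487,227,.102)])
print(W,HUB['s']); print(ang(W[0],W[1]),ang(HUB['s'],W[1]),ang(W[0],W[2]),ang(HUB['s'],W[2]))"
```

```text
[[0.51170269 0.1497365 ]
 [0.51211591 0.26879305]
 [0.49002094 0.2863433 ]] [0.5099457  0.14665692]
(1.3333, 0.1191) (1.319, 0.1222) (1.4942, 0.1383) (1.4785, 0.1411)
```

```bash
python3 -m handwheel '[[1,[2.9,0.65,0],[0,0,-2]],[1,[2.9,0.65,0],[0,0,-2]],[1,[2.9,0.65,0],[0,0,-2]],[1,[2.9,0.65,0],[0,0,-2]],[1,[0,0,0],[0,0,0]],[1,[0,0,0],[0,0,0]]]'
python3 -c "
from h import *
go('s',1.45,.082,-.021,.064)
d=cap('wrist','w3.png'); cv2.imwrite('pics/w3c.png',cv2.resize(d['img'][130:330,30:560,::-1],None,fx=1.5,fy=1.5,interpolation=cv2.INTER_CUBIC))"
```

```text
clock: 5.45
tcp_pos: [0.5221, 0.2298, 0.2548]
tcp_rot: [0.0, -0.053, 0.999, 0.0]
wrist_force: [0.8, -0.2, 0.9]
finger_gap: 0.008
grasp_force: 0.3
t 5.45 now a,b 81.2 -21.4 tip z 64.7 F [ 0.8 -0.2  0.9] gap 0.01
shift [0.4 0.8 0.7] turn z -0.41
```

View pics/w3c.png

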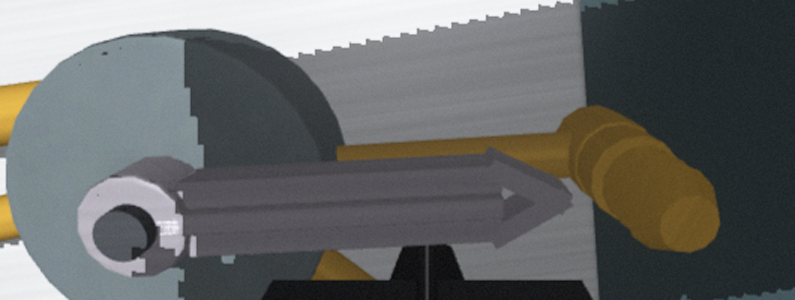

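```bash
python3 -c "
from h import *
p=lambda x,y,z:(30+x/1.5,130+y/1.5,z)
W=wray([p(125,232,.087),p(130,226,.087),p(572,200,.069),p(690,223,.102),p(190,212,.081),p(500,202,.081)])
H=HUB['s']
print(W[:2],H,'nose',[ang(h,W[2]) for h in (W[0],W[1],H)],'coup',[ang(h,W[3]) for h in (W[0],W[1],H)],'rib dir',ang(W[4],W[5]))"
```

```text
[[0.51103774 0.15014045]
 [0.50925381 0.15145655]] [0.5099457  0.14665692] nose [(1.466, 0.1188), (1.4524, 0.1173), (1.4535, 0.1221)] coup [(1.4988, 0.1382), (1.4874, 0.1367), (1.4872, 0.1415)] rib dir (1.4757, 0.0821)
```

The arm is about 0.035 rad (2°) short of the coupling. One more 2° push, then a check.

```bash
python3 -m handwheel '[[1,[1.5,0.3,0],[0,0,-1]],[1,[1.4,0.3,0],[0,0,-1]],[1,[0,0,0],[0,0,0]],[1,[-10,0,0],[0,0,0]],[1,[-20,0,0],[0,0,0]],[1,[0,0,-25],[0,0,0]],[1,[0,0,-25],[0,0,0]],[1,[0,0,-10],[0,0,0]],[1,[0,0,0],[0,0,0]]]'
python3 -c "
from h import *
go('s',1.5,.082,-.021,.064)
d=cap('wrist','w4.png')"
```

```text
clock: 6.45
tcp_pos: [0.5488, 0.2345, 0.3157]
tcp_rot: [0.001, -0.072, 0.997, 0.0]
wrist_force: [-0.5, -0.1, -0.3]
finger_gap: 0.009
grasp_force: 0.0
t 6.45 now a,b 80.3 -52.6 tip z 125.6 F [-0.5 -0.1 -0.3] gap 0.01
shift [31.6  1.1 61.6] turn z -1.14
```

View pics/w4.png

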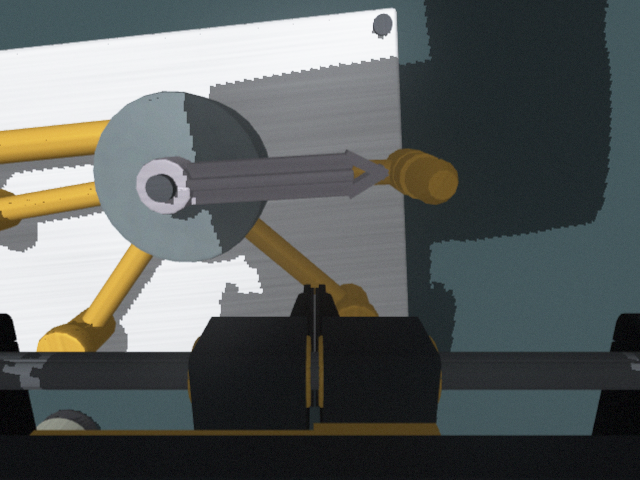

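```bash
python3 -c "
from h import *
W=wray([(163,186,.087),(387,173,.069),(440,184,.102),(191,180,.081),(352,174,.081)])
H=HUB['s']
print(W[:1],H,'nose',[ang(h,W[1]) for h in (W[0],H)],'coup',[ang(h,W[2]) for h in (W[0],H)],'rib dir',ang(W[3],W[4]))
go('v',-.072,.095,.045,.125)"
```

```text
[[0.51006656 0.15092551]] [0.5099457  0.14665692] nose [(1.5208, 0.1164), (1.5133, 0.1206)] coup [(1.4992, 0.1356), (1.4934, 0.1398)] rib dir (1.5157, 0.0835)
t 6.55 now a,b 34.1 329.7 tip z 123.9 F [ 0.7 -0.5 -0.8] gap 0.0
shift [ -66.2 -283.5   -1.1] turn z 88.93
```

The selector reads 1.515 by vision and about 1.48 by contact geometry; the coupling is at about 1.50, so it's set. Moving to the valve.

```bash
python3 -m handwheel '[[1,[-6.6,-28.4,-2],[0,0,0]],[1,[-6.6,-28.4,-2],[0,0,0]],[1,[-6.6,-28.4,-2],[0,0,0]],[1,[-6.6,-28.4,-2],[0,0,0]],[1,[-6.6,-28.4,-2],[0,0,0]],[1,[-6.6,-28.4,0],[0,0,0]],[1,[-6.6,-28.4,0],[0,0,0]],[1,[-6.6,-28.4,0],[0,0,0]],[1,[-6.6,-28.4,0],[0,0,0]],[1,[-6.6,-28.4,0],[0,0,0]],[1,[0,0,0],[0,0,0]]]'
python3 -m handwheel '[[1,[0,0,0],[0,0,8]],[1,[0,0,0],[0,0,8]],[1,[0,0,0],[0,0,8]],[1,[0,0,0],[0,0,8]],[1,[0,0,0],[0,0,8]],[1,[0,0,0],[0,0,8]],[1,[0,0,0],[0,0,8]],[1,[0,0,0],[0,0,8]],[1,[0,0,0],[0,0,8]],[1,[0,0,0],[0,0,8]],[1,[0,0,0],[0,0,8]],[1,[0,0,0],[0,0,1]]]'
python3 -c "
from h import *
go('v',-.072,.095,.045,.067)
d=env.get_image('top'); cv2.imwrite('pics/top2.png',cv2.resize(d['img'][130:330,140:500,::-1],None,fx=2.2,fy=2.2,interpolation=cv2.INTER_CUBIC))"
```

```text
clock: 7.65
tcp_pos: [0.6551, -0.0402, 0.3229]
tcp_rot: [-0.001, -0.07, 0.998, 0.0]
wrist_force: [-1.1, 1.0, 0.8]
finger_gap: 0.008
grasp_force: 0.0
clock: 8.85
tcp_pos: [0.6541, -0.0365, 0.3236]
tcp_rot: [-0.001, 0.649, 0.761, -0.0]
wrist_force: [-0.6, -0.7, 0.5]
finger_gap: 0.007
grasp_force: 0.0
t 8.85 now a,b 94.8 45.3 tip z 133.5 F [-0.6 -0.7  0.5] gap 0.01
shift [-0.3  0.2 66.5] turn z -0.18
```

View pics/top2.png

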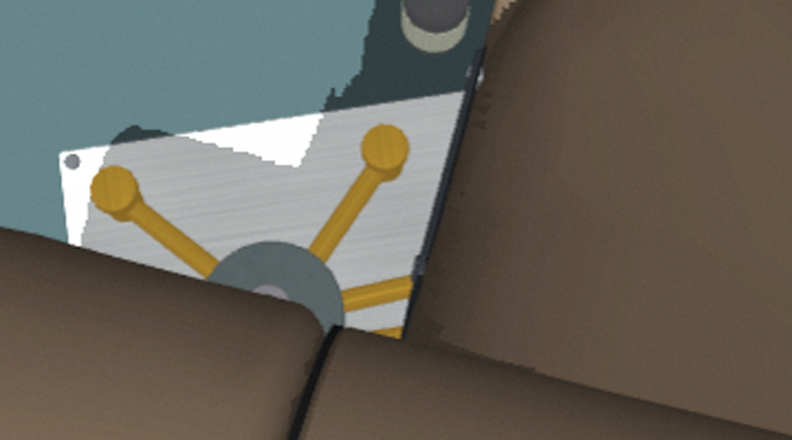

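The robot's own link hides the selector in this view; only the caps at (115,190) and (385,150) show. Carrying on with the valve: descend, touch, and swing clockwise.

```bash
python3 -m handwheel '[[1,[0,0,22],[0,0,0]],[1,[0,0,22],[0,0,0]],[1,[0,0,22],[0,0,0]],[1,[0,0,0],[0,0,0]],[1,[-8,0,0],[0,0,0]],[1,[-8,0,0],[0,0,0]],[1,[-7,0,0],[0,0,0]],[1,[0,0,0],[0,0,0]]]'
python3 -m handwheel '[[1,[-10,1.7,0],[0,0,6]],[1,[-10,1.7,0],[0,0,6]],[1,[-10,1.7,0],[0,0,6]],[1,[-10,1.7,0],[0,0,6]],[1,[-10,1.7,0],[0,0,6]],[1,[-10,1.7,0],[0,0,6]],[1,[-10,1.7,0],[0,0,6]],[1,[-10,1.7,0],[0,0,6]],[1,[-10,1.7,0],[0,0,6]],[1,[-10,1.7,0],[0,0,6]],[1,[-10,1.7,0],[0,0,6]],[1,[0,0,0],[0,0,0]]]'
python3 -c "
from h import *
go('v',-.072-np.radians(66),.095,.021,.067)"
```

```text
clock: 9.7
tcp_pos: [0.6584, -0.0611, 0.2597]
tcp_rot: [0.001, 0.648, 0.761, 0.0]
wrist_force: [-0.6, -0.8, 0.0]
finger_gap: 0.006
grasp_force: 0.0
clock: 10.9
tcp_pos: [0.6372, -0.1643, 0.2591]
tcp_rot: [0.0, 0.959, 0.285, 0.0]
wrist_force: [-0.3, -0.9, 0.3]
finger_gap: 0.002
grasp_force: 0.0
t 10.9 now a,b 94.7 20.8 tip z 69.0 F [-0.3 -0.9  0.3] gap 0.0
shift [0.2 0.3 2. ] turn z -0.19
```

```bash
python3 -m handwheel '[[1,[-10,1.7,0],[0,0,6]],[1,[-10,1.7,0],[0,0,6]],[1,[-5,0.8,0],[0,0,3]],[1,[-1.7,0.3,0],[0,0,1]],[1,[-1.7,0.3,0],[0,0,1]],[1,[-1.7,0.3,0],[0,0,1]],[1,[-1.7,0.3,0],[0,0,1]],[1,[0,0,0],[0,0,0]],[1,[0,0,0],[0,0,0]]]'
python3 -c "
from h import *
go('v',-1.571,.095,.021,.067)
d=cap('wrist','w5.png')"
```

```text
clock: 11.8
tcp_pos: [0.6141, -0.1809, 0.2593]
tcp_rot: [0.001, 0.992, 0.125, 0.004]
wrist_force: [19.7, 10.0, -6.8]
finger_gap: 0.005
grasp_force: 11.0
t 11.8 now a,b 92.7 25.4 tip z 69.2 F [19.7 10.  -6.8] gap 0.01
shift [-4.4  2.2  2.2] turn z 0.96
```

View pics/w5.png

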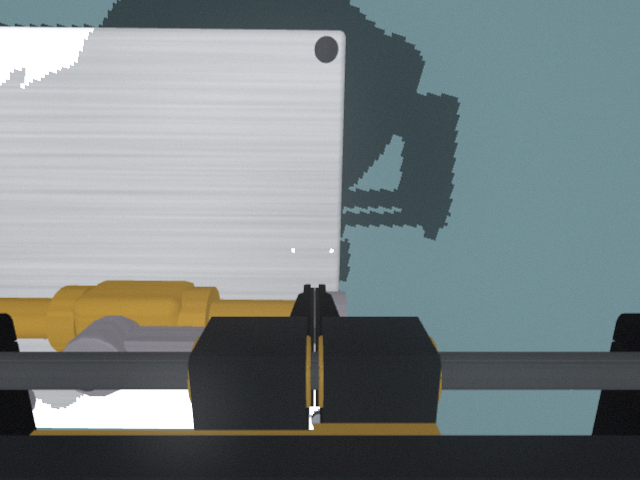

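The push met 22 N, about ten times the friction load, so this is the stop. Backing off and rising to check.

```bash
python3 -m handwheel '[[1,[10,0,0],[0,0,0]],[1,[20,0,0],[0,0,0]],[1,[10,0,-10],[0,0,0]],[1,[0,0,-30],[0,0,0]],[1,[0,0,-40],[0,0,0]],[1,[0,0,-40],[0,0,0]],[1,[40,0,-40],[0,0,0]],[1,[40,0,-20],[0,0,0]],[1,[40,0,0],[0,0,0]],[1,[40,0,0],[0,0,0]],[1,[0,0,0],[0,0,0]]]'
python3 -c "
from h import *
go('v',-1.571,.095,.021,.067)
d=cap('top','top3.png')
d=cap('scene','sc3.png')"
```

```text
clock: 12.95
tcp_pos: [0.804, -0.1323, 0.4317]
tcp_rot: [-0.0, 0.992, 0.126, -0.001]
wrist_force: [-0.1, -0.9, -1.1]
finger_gap: 0.006
grasp_force: 0.0
t 12.95 now a,b 89.5 221.4 tip z 241.6 F [-0.1 -0.9 -1.1] gap 0.01
shift [-200.5    1.8  174.6] turn z 1.07
```

View pics/top3.png

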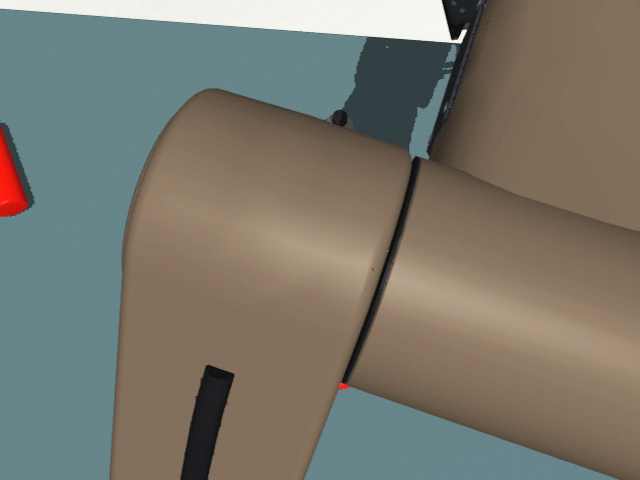

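The robot blocks the top view. Swinging it off to the right, high up, for a clear look.

```bash
python3 -m handwheel '[[1,[-23,18.5,0],[0,0,0]],[1,[-23,18.5,0],[0,0,0]],[1,[-23,18.5,0],[0,0,0]],[1,[-23,18.5,0],[0,0,0]],[1,[-23,18.5,0],[0,0,0]],[1,[-23,18.5,0],[0,0,0]],[1,[-23,18.5,0],[0,0,0]],[1,[-23,18.5,0],[0,0,0]],[1,[-23,18.5,0],[0,0,0]],[1,[-23,18.5,0],[0,0,0]]]'
python3 -m handwheel '[[1,[-23,18.5,0],[0,0,0]],[1,[-23,18.5,0],[0,0,0]],[1,[-23,18.5,0],[0,0,0]],[1,[-23,18.5,0],[0,0,0]],[1,[-23,18.5,0],[0,0,0]],[1,[-23,18.5,0],[0,0,0]],[1,[-23,18.5,0],[0,0,0]],[1,[-23,18.5,0],[0,0,0]],[1,[-23,18.5,0],[0,0,0]],[1,[-23,18.5,0],[0,0,0]],[1,[0,0,0],[0,0,0]]]'
python3 -c "
from h import *
d=env.get_image('top'); cv2.imwrite('pics/top4.png',cv2.resize(d['img'][110:410,140:540,::-1],None,fx=2,fy=2,interpolation=cv2.INTER_CUBIC))"
```

```text
clock: 14.05
tcp_pos: [0.6214, -0.3709, 0.4349]
tcp_rot: [0.0, 0.992, 0.124, -0.0]
wrist_force: [-0.4, -0.4, -0.5]
finger_gap: 0.008
grasp_force: 0.0
clock: 15.15
tcp_pos: [0.4423, -0.608, 0.4344]
tcp_rot: [0.0, 0.992, 0.122, -0.0]
wrist_force: [-0.5, -0.5, 0.3]
finger_gap: 0.005
grasp_force: 0.0
```

View pics/top4.png

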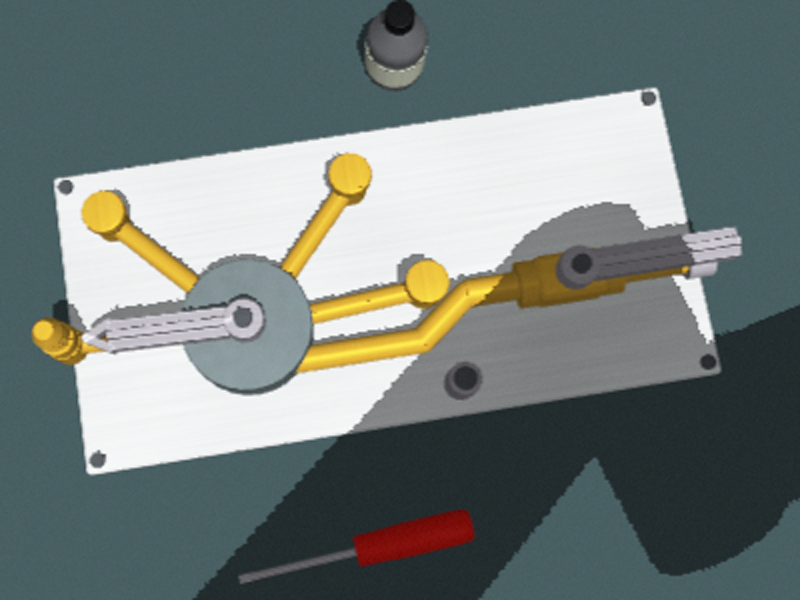

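The selector's nose at (91,337) points at the coupling, hub at (243,317). The valve lever runs from (581,264) to (740,242), close to the pipe line. Socket, bottle and screwdriver are where they were. Measuring both angles.

```bash
python3 -c "
from h import *
import pickle
d=pickle.load(open('top.pkl','rb'))
r=lambda x,y,z:ray(d,140+x/2,110+y/2,z)
h=r(243,317,.087)
print('sel',ang(h,r(91,337,.069)),ang(HUB['s'],r(91,337,.069)),'rib',ang(r(225,318,.081),r(115,333,.081)),'coup',ang(h,r(47,332,.102)))
v=r(581,264,.09)
print('val',ang(v,r(740,242,.08)),ang(HUB['v'],r(740,242,.08)),'rib',ang(r(605,260,.084),r(738,241,.084)))
W=[r(*p,.012) for p in [(66,186),(648,97),(708,362),(98,459)]]
for i,j in ((0,1),(3,2)): e=W[j]-W[i]; print('edge yaw',np.arctan2(e[1],e[0])+np.pi/2)
print('hubline yaw',np.arctan2(*(v-h)[::-1])+np.pi/2, yaw)"
```

```text
sel (1.5238, 0.1137) (1.5276, 0.1134) rib (1.5561, 0.0803) coup (1.5144, 0.1377)
val (-1.5687, 0.122) (-1.5651, 0.1207) rib (-1.5789, 0.0997)
edge yaw 0.24058272632948374
edge yaw 0.2382314022268257
hubline yaw 0.23750398732634959 0.23401129773075577
```

The valve is at its stop (about -1.57), and the selector is within about 0.02 rad of the coupling's direction. The arm is clear, so I'm handing in.

```bash
python3 -c "
from plant import env
print(env.close_job())"
```

```text
the job is handed in; nothing more can be done
None
```

I pushed the selector round to the hose coupling (within about 0.02 rad by camera), then pushed the supply valve lever clockwise to its fully open stop. The bottle, screwdriver and socket were not disturbed, and I handed the job in at about 15 s with the arm clear of everything; no verdict was returned.

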